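# Set the test tile to 45 degrees and hold the inspection scope down in its V saddles

### The job

Get the glaze test tile ready for its close-up picture: first swing the turntable's lever round to the red 45-degree stroke and leave it there. Then take the inspection scope from its wooden cradle, lower it (do not drop it) into the two V saddles with its lens end towards the tile and its wide end collars just outside the saddles, so that the barrel rests on both flanks of the Vs. There is no clamp: finish while holding it pressed firmly down in the Vs with the gripper (about 10 N), do not let go, and leave the jar, canisters and bottle standing where they are.

Things in the scene. Friction and masses are not known exactly. Their poses are not given: they have to be found in the camera images.
- stand: Fixed dark steel base (84 x 205 x 10 mm) with two bright steel V saddles, a round dial and the tile's turntable. Origin on the work surface under the seat; x runs level along the Vs to the tile, y level across them, away from the robot, z up. Saddles centred at x -39 and +39 mm, each 14 mm thick, 54 mm wide, tops 52 mm high; 64 mm gap between them, bare base below it.
- seat (a point): Where scope_mid lies when the scope is seated: midway between the two V saddles, 60 mm above the work surface; axes as the stand's. The Vs open upwards with flanks at 45 degrees, lined with white plastic strips; the barrel's lowest line is then 43 mm high, its top line 77 mm.
- pads_near: The two white strips on the -y flanks (robot's side) of both Vs: together one contact line. Origin and axes are the stand's.
- pads_far: The two white strips on the +y flanks (far side) of both Vs: the other contact line. Origin and axes are the stand's.
- tile_lever (a joint): Lever and tile turntable, 0 to 1.31 rad. At 0 the blue tile stands square to the Vs and the lever points along the stand's +x, away from the saddles; grows clockwise seen from above, to -y, the robot's side. Dial: dark strokes every 5 degrees, longer every 15, a long red one at 45 (0.785 rad); the lever's red line points at them. About 1 N at the knob moves it; it stays where left.
- lever_hinge (a point): Point on the turntable's vertical axis, 128 mm from the seat along the stand's +x, 42 mm above the work surface (level with lever_knob). The upright tile on it (50 x 50 x 6 mm) reaches 84 mm above the work surface.
- lever_knob (a point): Middle of the black upright knob at the lever's end, 42 mm above the work surface, 82 mm from the turntable's axis: a round post 14 mm in diameter from 22 mm up, with a 17 mm ball on top ending 64 mm high. Pinch it from above or push it sideways. The lever's flat arm, 11 mm wide, lies 17 to 22 mm above the work surface.
- scope_mid (a point): Middle of the inspection scope, on its axis. Straight cylinder, 144 mm long, 160 to 260 g: barrel 34 mm in diameter and 108 mm long (grey, black rubber sleeve round the middle), at each end a collar 42 mm in diameter, 18 mm long. x points along it to the lens end (bright knurled aluminium, glass); the other end is black with a yellow ring. It starts lying level in the cradle.
- scope_lens (a point): Centre of the scope's lens face, 72 mm from scope_mid along its x axis.
- cradle: Fixed wooden cradle under the scope at the start: board 136 x 64 x 10 mm, two shallow notched ribs 40 mm either side of its middle (12 mm thick, tops 33 mm high, 68 mm gap between). Origin at the centre of its underside, x along the scope to its lens end; the scope's axis lies 42 mm above the work surface.
- jar_small: Bystander: small glass jar with a green lid, 54 mm in diameter, 92 mm tall, loose. Origin at the centre of its underside.
- canister_a: Bystander: small white film canister with a black lid, 36 mm in diameter, 54 mm tall, loose. Origin under it.
- canister_b: Bystander: another white film canister with a black lid, 37 mm in diameter, 51 mm tall, loose. Origin under it.
- dye_bottle: Bystander: blue and green dye bottle with a white cap, 33 mm in diameter, 98 mm tall, loose. Origin under it.

How it is judged:
By the outcome, as a careful person would: the job done as asked, in the order asked, and still so for the second after the job is handed in, while the arm keeps its last pose, push and grip.
It also fails if it takes over 64 s, if anything falls off the work surface, if the arm or the gripper's body presses on something with over 40 N, if the wrist force passes 120 N, or if a joint passes its speed limit or range.

### The arm

A 6-joint arm with a two-finger parallel gripper is mounted at the origin on the work surface; the furniture and walls round the work are solid. World frame = base frame: x ahead of the robot, y to its left, z up, the work surface at z = 0. Lengths are in mm, angles in rad, forces in N, time in s.
With the tool pointing down it reaches from about 275 to 750 mm from the base axis. Payload 10.2 kg.
Tool frame: the origin (TCP) lies at the very end of the fingers, on their centre line; the grasp point (between the pads) lies 19 mm behind it; z points along the fingers, y is the line along which they close (so a half turn about z gives the same grasp; the last joint's range is limited). The gripper opens to 85 mm and grips with 20 to 120 N. Pads are 22 mm wide; open, the fingers measure 114 mm over their backs; the gripper's body (76 mm by 85 mm) begins 54 mm behind the grasp point. The pads swing forward as they close: fully open they stand 13 mm farther back than shut.
Start: joints at [-1.373, 0.313, 1.498, -0, 1.331, -0.223], TCP at [214.446, -479.212, 231.294] pointing down, gripper open.
Joint ranges: [-2.94, 2.94], [-0.97, 2.17], [0.19, 2.56], [-1.23, 4.37], [0.02, 3.11], [-2.88, 2.88]. Speed limits (rad/s): [2.39, 2.39, 3.01, 3.14, 3.14, 3.14].

### API

Orientations are given as a unit quaternion [w, x, y, z].
In Python, from rig import telemetry, optics, ctrl gives the robot as it stands.
- The arm moves only by the tool servo_tool, never from a script. Its argument "deltas" is a list of rows, each a list of 3 entries, a list of its own where there are three numbers: the shift along the tool's x, y, z in units of 20 cm (1.0 is 20 cm), then the turn, a rotation vector about the tool's x, y, z in units of 90 degrees (1.0 is 90 degrees), then the opening, from 0 (shut) to 1 (fully open). A call has 1 to 8 rows; each row shifts and turns the commanded pose from where the row before left it, along the tool's axes as they then stand; what a row does not reach is not made up. A row lasts 1/10 s, in which the tool goes at most 50 mm and 8.59 degrees, less where a joint would pass 70% of its speed; a pose out of reach is approached as far as the arm can. A call with a number of a shift or a turn outside -1 to 1 is refused whole. A call with a gripper value outside its range is refused whole. The fingers move at their own pace and stop on an object; "squeeze" is the grip in N (left out, the last holds). Time passes only in rows, so rows that do not move let the fingers close. It gives the time, the measured TCP pose, the force, the opening and the grip force at its end, in the units of the state.
- telemetry.sense(): the state, without advancing time (a new reading comes with each control period).
- optics.capture(name): name is "scene" or "top"; returns the picture (420x560x3 uint8, blue, green, red); there is no depth.
- optics.camera_model(name): a dict with "vfov" (degrees; the focal length in pixels is half the picture's height over the tangent of half this angle, whatever the lens; pixels are square), "cx", "cy" (the principal point, pixels), "R" (3x3) and "t" (3): a world point X has camera coordinates R X + t. Camera axes: x right, y down, z forward; pixel columns grow to the right and rows downward; lengths in mm; the calibration is good to about 2 mm. A picture is of the moment at which its call begins. camera_model takes no time and is no camera call.
- ctrl.finish_job(): hands the job in; it is judged then, once.
The state is a dict: "time_s": time; "joints": joint angles; "dq": joint speeds; "tau": joint torques, N m; "eef_pos": TCP position; "ee_rot": TCP orientation; "force": force on the tool from outside, world axes, zero at the start; "wrist_torque": the same for the moment, N m; "grip_width": opening from 0.0 (shut) to 1.0 (fully open); "grip_force": force on a finger pad.
Only numpy, scipy, OpenCV 4.12 (cv2) and the standard library are available. Lean on these libraries where they do the work, as an engineer would, in place of code of your own. Each camera call takes 0.05 s, during which the arm holds its last target. There are 200 camera calls.

## Working session

There is one attempt and no reset: what is moved stays moved. The work goes in short steps, Python scripts to look and compute and a tool call to move; the robot and the scene stay as the last step left them, time stands still between calls to the robot, and variables do not carry over. Pictures are saved under pics/ and viewed, at most 10 in all, crops included, and the job is handed in when it is done.

Besides the shell and the picture viewer there is one more tool, called after "Request:" by a JSON object that holds its "fn" and its "kwargs". servo_tool: Moves the arm, as the interface text tells. Its arguments: {"type":"object","properties":{"deltas":{"type":"array"},"squeeze":{"type":"number"}},"required":["deltas"]}

```bash
ls; mkdir -p pics; python3 - <<'E'
from rig import telemetry, optics
import cv2, json
for n in ("scene","top"):
    cv2.imwrite(f"pics/{n}0.png",optics.capture(n)); m=optics.camera_model(n); print(n,m)
s=telemetry.sense(); print(s)
E
```

```text
pics
scene {'vfov': 46.55749425627643, 'cx': 278.04375629694096, 'cy': 202.20382121285243, 'R': array([[ 0.48903446, -0.8722411 , -0.00638498],
       [-0.45958362, -0.25143679, -0.85179953],
       [ 0.74136914,  0.41949375, -0.52382898]]), 't': array([-305.12984579,  252.14639811,  984.07174275])}
top {'vfov': 53.057038310736665, 'cx': 272.06904685786196, 'cy': 205.52750462182627, 'R': array([[-0.00423013, -0.99998725,  0.00275692],
       [-0.98670274,  0.00372595, -0.16249255],
       [ 0.16248021, -0.00340763, -0.98670592]]), 't': array([ -81.24155098,  478.37754582, 1092.71732511])}
{'time_s': 0.1, 'joints': array([-1.37341098e+00,  3.13359316e-01,  1.49830832e+00,  6.74894709e-06,
        1.33097519e+00, -2.23384251e-01]), 'dq': array([-0.00064656, -0.00146329, -0.00292264,  0.00112665,  0.00068225,
       -0.00162409]), 'tau': array([ 2.74523656e-03, -4.12901115e+01, -2.60141301e+01, -2.15108489e-04,
        3.01436485e-03,  1.31868042e-06]), 'eef_pos': array([ 214.40001878, -479.00224163,  230.82994043]), 'ee_rot': array([-5.25000409e-04,  9.77950660e-01,  2.08835415e-01,  1.01028555e-05]), 'force': array([ 0.19526303, -0.15690958, -0.30439264]), 'wrist_torque': array([-0.00555107,  0.018705  ,  0.00897618]), 'grip_force': 0.0, 'grip_width': 0.9999467396859784}
```

View pics/top0.png

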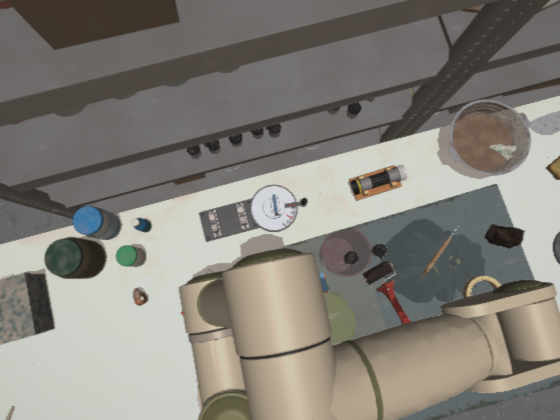

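View pics/scene0.png

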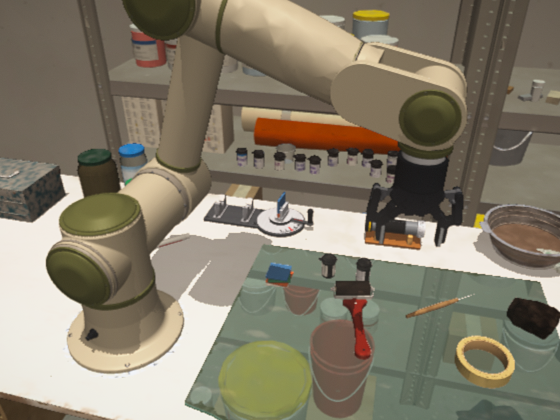

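The top view shows the stand around (228,220), the dial at (275,208), the knob at (303,202) and the scope at (377,181) with its lens end to the right. The canisters are near (351,257) and (380,250). I'll enlarge this area to measure.

```bash
cat > h.py <<'E'
import numpy as np, cv2
from rig import telemetry, optics
from scipy.spatial.transform import Rotation as Ro
def ray(n,u,v,z):
    m=optics.camera_model(n); f=210/np.tan(np.radians(m["vfov"]/2))
    R=np.array(m["R"]); t=np.array(m["t"]); C=-R.T@t
    d=R.T@np.array([(u-m["cx"])/f,(v-m["cy"])/f,1]); return C+d*(z-C[2])/d[2]
def proj(n,X):
    m=optics.camera_model(n); f=210/np.tan(np.radians(m["vfov"]/2))
    c=np.array(m["R"])@np.array(X,float)+m["t"]; return np.array([m["cx"]+f*c[0]/c[2],m["cy"]+f*c[1]/c[2]])
def crop(n,x0,y0,x1,y1,k,name):
    im=optics.capture(n); c=cv2.resize(im[y0:y1,x0:x1],None,fx=k,fy=k,interpolation=cv2.INTER_CUBIC)
    for x in range(x0-x0%-10,x1,10): cv2.putText(c,str(x),((x-x0)*k,8),0,.3,(0,0,255)) if x%20==0 else 0; cv2.line(c,((x-x0)*k,10),((x-x0)*k,14),(0,0,255),1)
    for y in range(y0-y0%-10,y1,10): cv2.putText(c,str(y),(0,(y-y0)*k+3),0,.3,(0,0,255))
    cv2.imwrite(f"pics/{name}.png",c); return im
E
python3 - <<'E'
from h import *
im=crop("top",195,155,415,275,3,"t1")
im2=crop("scene",195,180,450,285,3,"s1")
a=cv2.imread("pics/t1.png");b=cv2.imread("pics/s1.png")
w=max(a.shape[1],b.shape[1]); f=lambda i:cv2.copyMakeBorder(i,0,0,0,w-i.shape[1],0)
c=cv2.vconcat([f(a)[:360],f(b)[:240]]);cv2.imwrite("pics/c1.png",c);print(c.shape)
E
```

```text
(600, 765, 3)
```

View pics/c1.png

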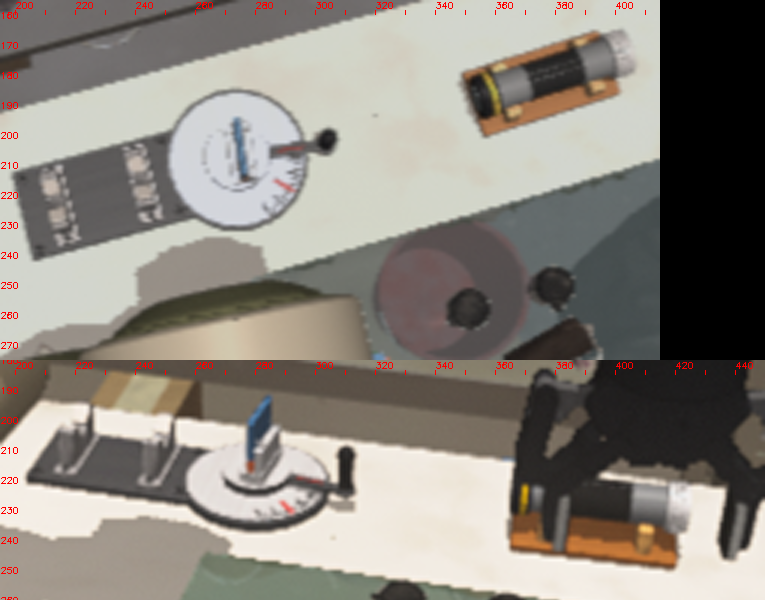

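The crop shows the dial centre at about (274,208), the ball at (304,202), the red stroke at about (290,217), the saddles near x=213 and x=240, and the scope from (352,187) to (406,172). Next I'll get metric positions.

```bash
python3 - <<'E'
from h import *
im=optics.capture("top"); hsv=cv2.cvtColor(im,cv2.COLOR_BGR2HSV)
def blob(mask,x0,y0,x1,y1):
    m=np.zeros_like(mask); m[y0:y1,x0:x1]=mask[y0:y1,x0:x1]
    c=max(cv2.findContours(m,0,cv2.CHAIN_APPROX_NONE)[0],key=cv2.contourArea); return c
# cradle+scope: dark or saturated
m=(((hsv[...,1]>80)|(hsv[...,2]<150))*255).astype(np.uint8)
c=blob(m,340,160,415,205); p=cv2.boxPoints(cv2.minAreaRect(c)); print("cradle/scope box",p.round(1).tolist())
print([ray("top",u,v,10)[:2].round(1).tolist() for u,v in p])
w=((hsv[...,0]>8)&(hsv[...,0]<22)&(hsv[...,1]>110)).astype(np.uint8)*255
w=cv2.morphologyEx(w,cv2.MORPH_CLOSE,np.ones((15,15)))
c=blob(w,335,155,415,210);p=cv2.boxPoints(cv2.minAreaRect(c));q=np.array([ray("top",u,v,10)[:2] for u,v in p]);print("wood",q.round(1).tolist(),q.mean(0).round(1))
# base dark
b=(hsv[...,2]<110).astype(np.uint8)*255; b=cv2.morphologyEx(b,cv2.MORPH_CLOSE,np.ones((5,5)))
c=blob(b,190,195,262,245); ap=cv2.approxPolyDP(c,3,True)[:,0]; print("base",[(a.tolist(),ray("top",*a,10)[:2].round(1).tolist()) for a in ap])
# hand
A=lambda u,v,z:ray("top",u,v,z).round(1)
print("dial",A(274,208.3,14),"knob",A(304,201.7,56))
for n,(u,v) in dict(b1=(355,187.5),lens=(404,172.5)).items(): print(n,A(u,v,42))
for n,(u,v) in dict(bl=(199.7,213.3),br=(206.8,241.5)).items(): print(n,A(u,v,10))
r=((hsv[...,1]>90)&((hsv[...,0]<8)|(hsv[...,0]>172))).astype(np.uint8); ys,xs=np.nonzero(r[205:228,280:300]); print("red",A(xs.mean()+280,ys.mean()+205,14))
for u,v in ((350.5,257.5),(379.5,250)): print("can",A(u,v,52))
print("jar",A(127,256,92),"bot",A(141,225,98))
print("saddle", [A(u,v,50) for u,v in ((215.5,223),(241,214.5))])
E
```

```text
cradle/scope box [[347.5, 179.3000030517578], [398.0, 163.3000030517578], [404.79998779296875, 184.8000030517578], [354.3999938964844, 200.8000030517578]]
[[556.2, -294.2], [601.9, -437.6], [540.1, -453.4], [495.2, -311.1]]
wood [[556.6, -299.5], [596.6, -426.2], [537.8, -441.2], [498.4, -315.5]] [ 547.4 -370.6]
base [([251, 199], [501.4, -25.0]), ([201, 212], [465.5, 112.5]), ([206, 240], [388.4, 97.1]), ([261, 227], [423.4, -52.7]), ([251, 216], [453.9, -25.2])]
dial [474.5 -88.5  14. ] knob [ 485.3 -167.9   56. ]
b1 [ 526.2 -307.7   42. ]
lens [ 567.3 -442.6   42. ]
bl [461.9 116.   10. ]
br [384.3  94.8  10. ]
red [ 458.5 -129.6   14. ]
can [ 337.8 -287.1   52. ]
can [ 357.  -363.7   52. ]
jar [342.3 281.9  92. ] bot [419.7 248.6  98. ]
saddle [array([430. ,  66.7,  50. ]), array([452.4,  -0.5,  50. ])]
```

```bash
python3 - <<'E'
from h import *
im=optics.capture("top"); hsv=cv2.cvtColor(im,cv2.COLOR_BGR2HSV); g=cv2.GaussianBlur(hsv[...,2],(3,3),0).astype(float)
# subpixel long edges of the base: vertical scan for 50% crossing; far edge u 205..246, near edge
def edge(us,f0,sgn):
    P=[]
    for u in us:
        v0=f0(u); vs=np.arange(int(v0)-6,int(v0)+7); d=np.diff(g[vs,u])*sgn; d[d<0]=0
        P.append(ray("top",u,(d*(vs[:-1]+.5)).sum()/d.sum(),10)[:2])
    P=np.array(P); vx,vy,x,y=cv2.fitLine(P.astype(np.float32),cv2.DIST_HUBER,0,.01,.01).ravel(); return np.degrees(np.arctan2(vy,vx)),(x,y)
print("far",edge(range(205,244),lambda u:212-(u-201)*.26,-1))
print("near",edge(range(210,255),lambda u:240-(u-206)*.245,1))
# dial disc
w=((g>185)&(hsv[...,1]<30)).astype(np.uint8)*255
blue=((hsv[...,0]>95)&(hsv[...,0]<125)&(hsv[...,1]>90)).astype(np.uint8); ys,xs=np.nonzero(blue[190:220,265:285]);print("blue px",xs.mean()+265,ys.mean()+190)
# dial rim: radial dark edge, from centre (274,208)
P=[]
for a in np.radians(np.arange(0,360,4)):
    r=np.arange(18,27,.25); v=cv2.remap(g.astype(np.float32),(274+r*np.cos(a)).astype(np.float32)[None],(208.3+r*np.sin(a)).astype(np.float32)[None],1)[0]
    k=r[np.argmin(np.gradient(v))]; P.append((274+k*np.cos(a),208.3+k*np.sin(a)))
e=cv2.fitEllipse(np.array(P,np.float32)); print("dial ellipse",e); 
for z in(10,16): print(ray("top",*e[0],z))
d=np.array(e[0])
r=((hsv[...,1]>70)&((hsv[...,0]<10)|(hsv[...,0]>170))).astype(np.uint8); n,l,st,ce=cv2.connectedComponentsWithStats(r[195:228,270:300]);print([(s[4],(c+[270,195]).round(1).tolist(),ray("top",*(c+[270,195]),14)[:2].round(1)) for s,c in zip(st[1:],ce[1:])])
k=(g<75).astype(np.uint8); n,l,st,ce=cv2.connectedComponentsWithStats(k[192:212,296:312]);print([(s[4],c+[296,192],ray("top",*(c+[296,192]),52)) for s,c in zip(st[1:],ce[1:])])
# scope from darkness/lens: yellow ring
y=((hsv[...,0]>22)&(hsv[...,0]<35)&(hsv[...,1]>120)).astype(np.uint8);ys,xs=np.nonzero(y[165:200,345:370]);print("yellow",ray("top",xs.mean()+345,ys.mean()+165,60))
E
```

```text
far (np.float32(-74.91512), (np.float32(484.72656), np.float32(47.951252)))
near (np.float32(-75.13752), (np.float32(404.41156), np.float32(23.873566)))
blue px 274.6666666666667 204.33333333333334
dial ellipse ((273.7452087402344, 207.6459197998047), (42.88758850097656, 46.433265686035156), 77.06575012207031)
[476.92226981 -87.85711792  10.        ]
[475.96535396 -87.81231863  16.        ]
[(np.int32(9), [291.2, 204.2], array([ 485.6, -136. ])), (np.int32(7), [289.7, 216.7], array([ 451. , -131.5]))]
[(np.int32(25), array([303.2 , 201.56]), array([ 486.34865733, -166.11497519,   52.        ]))]
yellow [ 529.33300283 -314.57493273   60.        ]
```

Request:
{"fn": "servo_tool", "kwargs": {"deltas": [[[0.2,-0.092,0],[0,0,0],1],[[0.2,-0.092,0],[0,0,0],1],[[0.2,-0.092,0],[0,0,0],1],[[0.2,-0.092,0],[0,0,0],1],[[0.2,-0.092,0],[0,0,0],1],[[0.2,-0.092,0],[0,0,0],1],[[0.2,-0.092,0],[0,0,0],1],[[0.2,-0.092,0],[0,0,0],1]]}}

```text
time_s: 1.1
eef_pos: [447.3, -212.6, 231.4]
ee_rot: [0.0, 0.978, 0.209, 0.0]
force: [1.2, -1.0, 0.7]
grip_width: 1.001
grip_force: 0.0
```

Request:
{"fn": "servo_tool", "kwargs": {"deltas": [[[0.14,-0.064,0],[0,0,0],1],[[0.137,-0.064,0],[0,0,0],1],[[0,0,0.09],[0,0,-0.09],0.6],[[0,0,0.09],[0,0,-0.09],0.6],[[0,0,0.09],[0,0,-0.09],0.6],[[0,0,0.09],[0,0,-0.09],0.6],[[0,0,0.09],[0,0,-0.09],0.6],[[0,0,0.09],[0,0,-0.09],0.6]]}}

```text
time_s: 1.9
eef_pos: [486.5, -168.1, 122.6]
ee_rot: [0.0, 0.804, 0.595, 0.0]
force: [0.3, 1.2, 0.1]
grip_width: 0.597
grip_force: 0.0
```

```bash
cat >> h.py <<'E'
def togo(X,yaw,show=True):
    "rows needed to reach TCP X with tool x at world yaw (deg), tool down"
    s=telemetry.sense(); p=np.array(s["eef_pos"]); q=np.array(s["ee_rot"]); R=Ro.from_quat(q[[1,2,3,0]])
    T=Ro.from_euler("z",yaw,degrees=True)*Ro.from_euler("x",180,degrees=True)
    print("t",s["time_s"],"p",p.round(1),"yaw",np.degrees(np.arctan2(*R.as_matrix()[[1,0],0])).round(2),"F",np.round(s["force"],1),"w",round(s["grip_width"],3),"gf",s["grip_force"])
    print("shift units",(R.inv().apply(np.array(X)-p)/200).round(4),"turn",((R.inv()*T).as_rotvec()/(np.pi/2)).round(4))
E
python3 -c "
from h import *
togo([486.5,-168,60],79)"
```

```text
t 1.9 p [ 486.5 -168.1  122.6] yaw 73.04 F [0.3 1.2 0.1] w 0.597 gf 0.0
shift units [ 5.000e-04 -2.000e-04  3.129e-01] turn [ 0.      0.     -0.0662]
```

Request:
{"fn": "servo_tool", "kwargs": {"deltas": [[[0,0,0.1],[0,0,-0.066],0.6],[[0,0,0.1],[0,0,0],0.6],[[0,0,0.1],[0,0,0],0.6],[[0,0,0.1],[0,0,0],0.6],[[0,0,0.06],[0,0,0],0.6],[[0,0,0.03],[0,0,0],0.6],[[0,0,0],[0,0,0],0.6]]}}

```text
time_s: 2.6
eef_pos: [486.4, -168.1, 25.0]
ee_rot: [-0.0, 0.774, 0.634, -0.0]
force: [-0.7, 0.3, 0.4]
grip_width: 0.598
grip_force: 0.0
```

Request:
{"fn": "servo_tool", "kwargs": {"deltas": [[[0,0,0],[0,0,0],0.35],[[0,0,0],[0,0,0],0.25],[[0,0,0],[0,0,0],0.2],[[0,0,0],[0,0,0],0.15],[[0,0,0],[0,0,0],0.1],[[0,0,0],[0,0,0],0.05],[[0,0,0],[0,0,0],0],[[0,0,0],[0,0,0],0]], "squeeze": 20}}

```text
time_s: 3.4
eef_pos: [487.1, -168.6, 26.0]
ee_rot: [0.001, 0.774, 0.634, 0.0]
force: [1.3, -1.3, 7.1]
grip_width: 0.177
grip_force: 19.5
```

Request:
{"fn": "servo_tool", "kwargs": {"deltas": [[[0,0,-0.015],[0,0,0],0],[[-0.013,-0.05,0],[0,0,0],0],[[-0.007,-0.053,0],[0,0,0],0],[[0,-0.0535,0],[0,0,0],0],[[0.007,-0.053,0],[0,0,0],0],[[0.0145,-0.0517,0],[0,0,0],0],[[0,0,0],[0,0,0],0],[[0,0,0],[0,0,0],0]]}}

```text
time_s: 4.2
eef_pos: [434.2, -157.6, 28.0]
ee_rot: [-0.001, 0.773, 0.634, -0.001]
force: [-4.8, -5.4, -1.0]
grip_width: 0.176
grip_force: 20.6
```

```bash
python3 -c "
from h import *
togo([436,-158.3,28],79)
crop('top',235,175,335,250,6,'t2')"
```

```text
t 4.2 p [ 434.2 -157.6   28. ] yaw 78.68 F [-4.8 -5.4 -1. ] w 0.176 gf 20.63249498605728
shift units [-0.0018  0.0096 -0.0002] turn [-0.0017  0.0001 -0.0036]
```

View pics/t2.png

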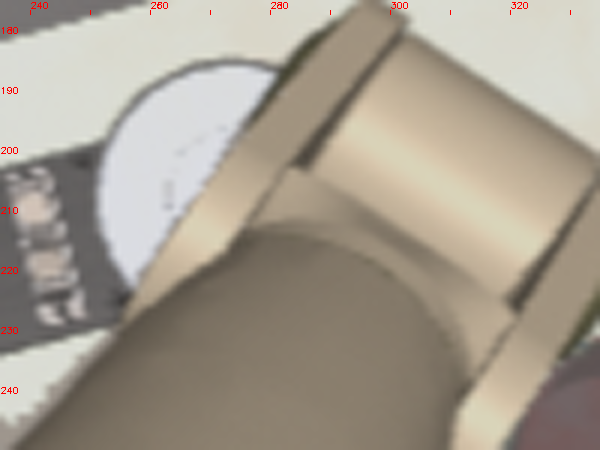

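The forearm hides the lever, so I'll release, rise and move towards the scope, then look.

Request:
{"fn": "servo_tool", "kwargs": {"deltas": [[[0,0,0],[0,0,0],0.3],[[0,0,0],[0,0,0],0.5],[[0,0,0],[0,0,0],0.5],[[0,0,-0.05],[0,0,0],0.5],[[0,0,-0.15],[0,0,0],0.5],[[0,0,-0.2],[0,0,0],0.6],[[0,0,-0.2],[0,0,0],0.8]]}}

```text
time_s: 4.95
eef_pos: [435.1, -157.3, 150.3]
ee_rot: [-0.0, 0.774, 0.634, -0.0]
force: [-0.8, -0.2, 0.2]
grip_width: 0.758
grip_force: 0.0
```

Request:
{"fn": "servo_tool", "kwargs": {"deltas": [[[-0.158,0.128,0],[0,0,-0.05],1],[[-0.17,0.116,0],[0,0,-0.05],1],[[-0.18,0.1,0],[0,0,-0.05],1],[[-0.185,0.085,0],[0,0,-0.05],1],[[-0.19,0.07,0],[0,0,-0.05],1],[[-0.19,0.06,0],[0,0,-0.05],1],[[0,0,0],[0,0,0],1]]}}

```text
time_s: 5.65
eef_pos: [548.1, -377.6, 147.7]
ee_rot: [0.0, 0.604, 0.797, -0.0]
force: [-0.1, -0.2, -0.5]
grip_width: 1.002
grip_force: 0.0
```

```bash
python3 -c "
from h import *
togo([547,-373,23],107.3)
crop('top',245,165,345,240,6,'t3')"
```

```text
t 5.65 p [ 548.1 -377.6  147.7] yaw 105.63 F [-0.1 -0.2 -0.5] w 1.002 gf 0.0
shift units [0.0243 0.001  0.6234] turn [ 0.      0.0005 -0.0185]
```

View pics/t3.png

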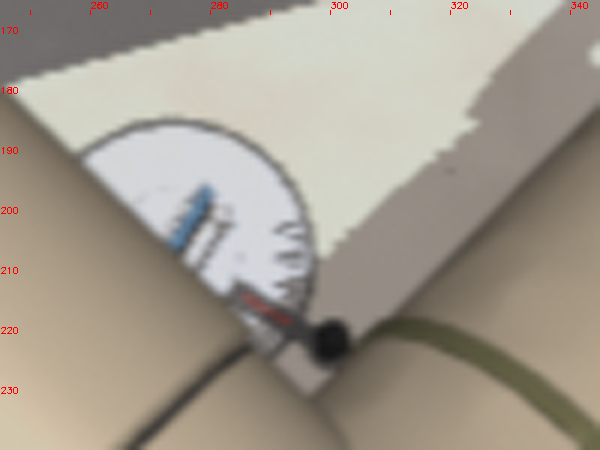

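The lever now lies over the red stroke: the ball is at (299,222), the lever's red line runs (284,214)–(293,218), and no separate red stroke is visible. I'll put a number on the angle.

```bash
python3 - <<'E'
from h import *
im=optics.capture("top"); hsv=cv2.cvtColor(im,cv2.COLOR_BGR2HSV)
H=np.array([476.9,-87.5])
def a(p): d=p[:2]-H; return -75-np.degrees(np.arctan2(d[1],d[0])),np.hypot(*d)
k=(hsv[...,2]<55).astype(np.uint8); n,l,st,ce=cv2.connectedComponentsWithStats(k[210:230,292:308])
for s,c in zip(st[1:],ce[1:]):
    if s[4]>8: print("knob",s[4],c+[292,210],a(ray("top",*(c+[292,210]),54)))
r=((hsv[...,1]>50)&((hsv[...,0]<10)|(hsv[...,0]>170))).astype(np.uint8); ys,xs=np.nonzero(r[208:226,280:300]); xs=xs+280;ys=ys+208
P=np.array([ray("top",x,y,22)[:2] for x,y in zip(xs,ys)],np.float32); print(len(P),P.mean(0),a(P.mean(0))); f=cv2.fitLine(P,2,0,.01,.01).ravel(); print("line angle",np.degrees(np.arctan2(f[1],f[0])))
c=crop("top",270,195,310,230,12,"t4")
E
```

```text
knob 32 [299.65625 221.59375] (np.float64(48.129638010041916), np.float64(81.4757896338017))
17 [ 451.66995 -128.84694] (np.float64(46.39168865411689), np.float64(48.436811147408896))
line angle 60.600285
```

View pics/t4.png

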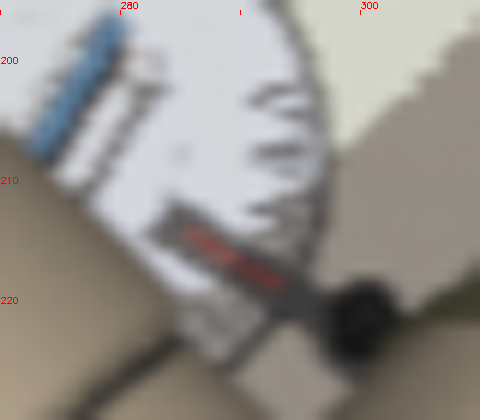

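Several estimates put the lever about 1° past the stroke, which is worth a small correction by pinching the knob again.

```bash
python3 -c "
from h import *
togo([435.7,-158.4,147],60)"
```

```text
t 5.8 p [ 547.3 -373.6  148.6] yaw 105.63 F [-0.1 -0.1  0.2] w 1.002 gf 0.0
shift units [ 1.1864 -0.2475  0.0087] turn [-3.00e-04 -4.00e-04  5.07e-01]
```

Request:
{"fn": "servo_tool", "kwargs": {"deltas": [[[0.2,-0.041,0],[0,0,0],0.8],[[0.2,-0.041,0],[0,0,0],0.8],[[0.2,-0.041,0],[0,0,0],0.6],[[0.2,-0.041,0],[0,0,0],0.6],[[0.2,-0.041,0],[0,0,0],0.6],[[0.186,-0.042,0],[0,0,0],0.6],[[0,0,0],[0,0,0.09],0.6],[[0,0,0],[0,0,0.09],0.6]]}}

```text
time_s: 6.6
eef_pos: [435.1, -157.2, 149.3]
ee_rot: [0.001, 0.712, 0.702, 0.0]
force: [0.3, -0.7, 0.5]
grip_width: 0.601
grip_force: 0.0
```

Request:
{"fn": "servo_tool", "kwargs": {"deltas": [[[0,0,0.1],[0,0,0.09],0.6],[[0,0,0.1],[0,0,0.09],0.6],[[0,0,0.1],[0,0,0.09],0.6],[[0,0,0.1],[0,0,0.057],0.6],[[0,0,0],[0,0,0],0.6],[[0,0,0],[0,0,0],0.6]]}}

```text
time_s: 7.2
eef_pos: [435.9, -158.7, 69.3]
ee_rot: [0.0, 0.865, 0.501, 0.0]
force: [-0.2, 0.5, 0.2]
grip_width: 0.6
grip_force: 0.0
```

```bash
python3 -c "
from h import *
togo([435.7,-158.4,28],60)"
```

```text
t 7.2 p [ 435.9 -158.7   69.3] yaw 60.19 F [-0.2  0.5  0.2] w 0.6 gf 0.0
shift units [ 0.001  -0.0016  0.2063] turn [ 0.0004 -0.      0.0021]
```

Request:
{"fn": "servo_tool", "kwargs": {"deltas": [[[0,0,0.1],[0,0,0],0.6],[[0,0,0.07],[0,0,0],0.6],[[0,0,0.035],[0,0,0],0.5],[[0,0,0],[0,0,0],0.3],[[0,0,0],[0,0,0],0.2],[[0,0,0],[0,0,0],0.1],[[0,0,0],[0,0,0],0],[[0,0,0],[0,0,0],0]]}}

```text
time_s: 8.0
eef_pos: [436.4, -159.6, 28.1]
ee_rot: [0.001, 0.866, 0.5, 0.0]
force: [-1.4, 0.7, 7.4]
grip_width: 0.18
grip_force: 19.6
```

Request:
{"fn": "servo_tool", "kwargs": {"deltas": [[[0,0,0],[0,0,0],0],[[0,0,0],[0,0,0],0],[[0,0,0],[0,0,0],0]]}}

```text
time_s: 8.3
eef_pos: [436.5, -159.6, 28.1]
ee_rot: [0.001, 0.866, 0.5, 0.0]
force: [-1.8, -0.5, 7.1]
grip_width: 0.179
grip_force: 19.6
```

Request:
{"fn": "servo_tool", "kwargs": {"deltas": [[[0,-0.006,0],[0,0,0],0],[[0,0,0],[0,0,0],0],[[0,0,0],[0,0,0],0]]}}

```text
time_s: 8.6
eef_pos: [435.7, -159.1, 28.1]
ee_rot: [0.001, 0.866, 0.5, 0.001]
force: [0.4, -0.2, 6.1]
grip_width: 0.181
grip_force: 19.6
```

Request:
{"fn": "servo_tool", "kwargs": {"deltas": [[[0,0,0],[0,0,0],0.3],[[0,0,0],[0,0,0],0.5],[[0,0,0],[0,0,0],0.55],[[0,0,-0.1],[0,0,0],0.55],[[0,0,-0.2],[0,0,0],0.6],[[0,0,-0.2],[0,0,0],0.8],[[0,0,-0.1],[0,0,0],1]]}}

```text
time_s: 9.3
eef_pos: [435.6, -159.0, 150.2]
ee_rot: [0.002, 0.866, 0.5, 0.001]
force: [0.4, -0.8, -0.8]
grip_width: 0.915
grip_force: 0.0
```

Request:
{"fn": "servo_tool", "kwargs": {"deltas": [[[-0.108,0.1695,0],[0,0,0],1],[[-0.108,0.1695,0],[0,0,0],1],[[-0.108,0.1695,0],[0,0,0],1],[[-0.108,0.1695,0],[0,0,0],1],[[-0.108,0.1695,0],[0,0,0],1],[[-0.108,0.1695,0],[0,0,0],1]]}}

```text
time_s: 9.9
eef_pos: [546.8, -373.9, 146.9]
ee_rot: [-0.0, 0.866, 0.5, -0.0]
force: [-0.1, -0.2, 0.9]
grip_width: 0.999
grip_force: 0.0
```

Request:
{"fn": "servo_tool", "kwargs": {"deltas": [[[0,0,0],[0,0,-0.09],1],[[0,0,0],[0,0,-0.09],1],[[0,0,0],[0,0,-0.09],1],[[0,0,0],[0,0,-0.09],1],[[0,0,0],[0,0,-0.09],1],[[0,0,0],[0,0,-0.076],1],[[0,0,0],[0,0,0],1]]}}

```text
time_s: 10.6
eef_pos: [546.2, -372.4, 146.9]
ee_rot: [-0.0, 0.592, 0.806, 0.0]
force: [-0.1, 0.0, 0.3]
grip_width: 0.999
grip_force: 0.0
```

```bash
python3 - <<'E'
from h import *
togo([547,-373,23],107.3)
crop("scene",330,150,490,270,5,"s5")
im=optics.capture("top"); hsv=cv2.cvtColor(im,cv2.COLOR_BGR2HSV)
H=np.array([476.7,-87.4])
def a(p): d=p[:2]-H; return -75-np.degrees(np.arctan2(d[1],d[0])),np.hypot(*d)
k=(hsv[...,2]<55).astype(np.uint8); n,l,st,ce=cv2.connectedComponentsWithStats(k[210:230,292:308])
for s,c in zip(st[1:],ce[1:]):
    if s[4]>8: print("knob",s[4],a(ray("top",*(c+[292,210]),54)))
r=((hsv[...,1]>50)&((hsv[...,0]<10)|(hsv[...,0]>170))).astype(np.uint8); ys,xs=np.nonzero(r[208:226,280:300])
print(a(np.mean([ray("top",x+280,y+208,22)[:2] for x,y in zip(xs,ys)],0)))
E
```

```text
t 10.6 p [ 546.2 -372.4  146.9] yaw 107.42 F [-0.1  0.   0.3] w 0.999 gf 0.0
shift units [-0.0043  0.0031  0.6197] turn [-0.0002 -0.0004  0.0013]
knob 32 (np.float64(46.54563602876546), np.float64(81.08413774825617))
(np.float64(44.8876967879595), np.float64(48.81127090048254))
```

View pics/s5.png

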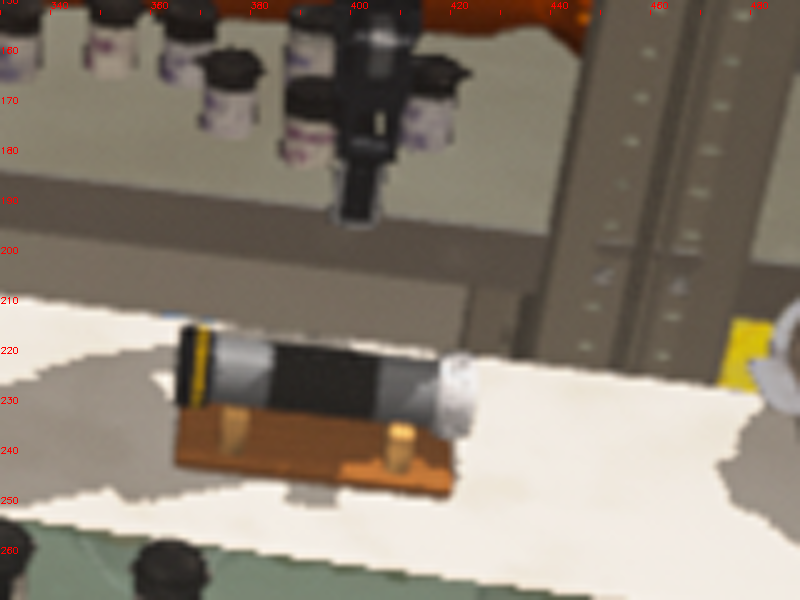

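```bash
python3 - <<'E'
from h import *
a=ray("scene",364.8,223.5,42);b=ray("scene",421.5,229,42);print(a,b,(a+b)/2,np.hypot(*(b-a)[:2]))
for c in ((547,-373),(547.4,-370.6),(546,-376)):
    t=np.array([np.cos(np.radians(-72.7)),np.sin(np.radians(-72.7))])
    print(c,[proj(n,[*(np.array(c)+s*72*t),42]).round(1).tolist() for n in("scene","top") for s in(-1,1)])
E
```

```text
[ 522.33813743 -306.0638191    42.        ] [ 566.41102502 -436.52135169   42.        ] [ 544.37458122 -371.29258539   42.        ] 137.70107926585413
(547, -373) [[364.6, 222.7], [423.8, 229.2], [353.7, 187.7], [403.7, 172.1]]
(547.4, -370.6) [[363.7, 222.3], [422.9, 228.8], [352.9, 187.6], [402.8, 172.0]]
(546, -376) [[365.6, 223.2], [425.0, 229.7], [354.9, 188.1], [404.8, 172.5]]
```

Request:
{"fn": "servo_tool", "kwargs": {"deltas": [[[-0.0043,0.0031,0.1],[0,0,0],1],[[0,0,0.1],[0,0,0],1],[[0,0,0.1],[0,0,0],1],[[0,0,0.1],[0,0,0],1],[[0,0,0.1],[0,0,0],1],[[0,0,0.08],[0,0,0],1],[[0,0,0.04],[0,0,0],1],[[0,0,0],[0,0,0],1]]}}

```text
time_s: 11.5
eef_pos: [546.9, -372.9, 22.3]
ee_rot: [-0.001, 0.593, 0.805, 0.0]
force: [-0.5, 0.7, -0.6]
grip_width: 1.002
grip_force: 0.0
```

Request:
{"fn": "servo_tool", "kwargs": {"deltas": [[[0,0,0],[0,0,0],0.8],[[0,0,0],[0,0,0],0.65],[[0,0,0],[0,0,0],0.55],[[0,0,0],[0,0,0],0.45],[[0,0,0],[0,0,0],0.35],[[0,0,0],[0,0,0],0.2],[[0,0,0],[0,0,0],0],[[0,0,0],[0,0,0],0]], "squeeze": 40}}

```text
time_s: 12.3
eef_pos: [548.5, -373.1, 24.2]
ee_rot: [0.002, 0.592, 0.806, 0.001]
force: [6.1, 1.7, 2.9]
grip_width: 0.381
grip_force: 40.1
```

Request:
{"fn": "servo_tool", "kwargs": {"deltas": [[[0,0,-0.02],[0,0,0],0],[[0,0,-0.04],[0,0,0],0],[[0,0,-0.08],[0,0,0],0],[[0,0,-0.12],[0,0,0],0],[[0,0,-0.12],[0,0,0],0],[[0,0,-0.12],[0,0,0],0],[[0,0,-0.06],[0,0,0],0],[[0,0,0],[0,0,0],0]], "squeeze": 60}}

```text
time_s: 13.1
eef_pos: [547.7, -373.7, 137.6]
ee_rot: [0.002, 0.592, 0.806, -0.0]
force: [0.3, 0.1, -3.3]
grip_width: 0.381
grip_force: 59.7
```

```bash
python3 - <<'E'
from h import *
togo([443.8,36.2,140],105)
a=crop("scene",330,150,490,270,4,"a"); 
b=crop("top",320,130,480,230,4,"b")
A=cv2.imread("pics/a.png")[80:400];B=cv2.imread("pics/b.png")[:280];cv2.imwrite("pics/s6.png",cv2.vconcat([A,B]))
E
```

```text
t 13.1 p [ 547.7 -373.7  137.6] yaw 107.35 F [ 0.3  0.1 -3.3] w 0.381 gf 59.65703845024109
shift units [ 2.1112  0.1157 -0.0187] turn [0.0011 0.0021 0.0262]
```

View pics/s6.png

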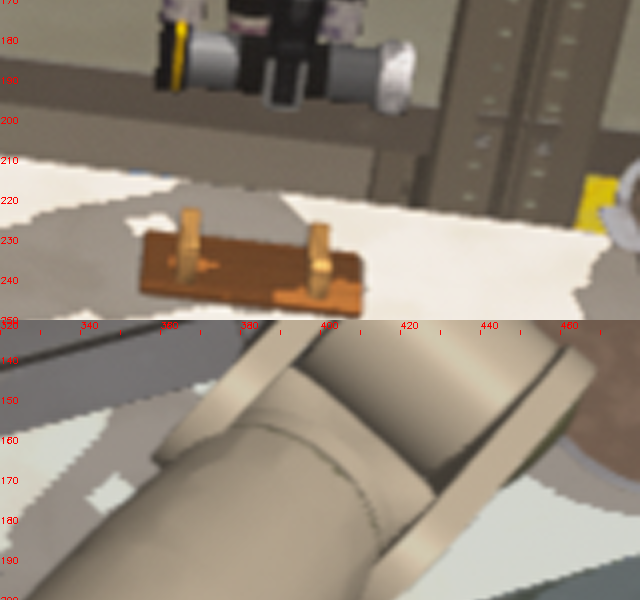

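The scope is held level, roughly centred between its ends at (369,183) and (433,189). I'll work out the offset along the axis.

```bash
python3 - <<'E'
from h import *
t=np.array([np.cos(np.radians(-72.65)),np.sin(np.radians(-72.65))])
for o in (-6,-3,0,3,6): print(o,[proj("scene",[*(np.array([547.7,-373.7])+(o+s*72)*t),157]).round(1).tolist() for s in(-1,1)])
E
```

```text
-6 [[366.6, 182.4], [429.0, 188.3]]
-3 [[367.9, 182.5], [430.3, 188.4]]
0 [[369.1, 182.6], [431.6, 188.5]]
3 [[370.4, 182.7], [433.0, 188.6]]
6 [[371.7, 182.8], [434.3, 188.8]]
```

Request:
{"fn": "servo_tool", "kwargs": {"deltas": [[[0.1,0.005,0],[0,0,0],0],[[0.19,0.01,0],[0,0,0],0],[[0.2,0.01,0],[0,0,0],0],[[0.2,0.01,0],[0,0,0],0],[[0.2,0.01,0],[0,0,0],0],[[0.2,0.01,0],[0,0,0],0],[[0.2,0.01,0],[0,0,0],0],[[0.2,0.01,0],[0,0,0],0]]}}

```text
time_s: 14.0
eef_pos: [471.3, -82.6, 134.2]
ee_rot: [-0.001, 0.592, 0.806, -0.0]
force: [0.8, 0.9, -1.1]
grip_width: 0.377
grip_force: 59.8
```

Request:
{"fn": "servo_tool", "kwargs": {"deltas": [[[0.18,0.01,0],[0,0,0],0],[[0.16,0.01,0],[0,0,0],0],[[0.14,0.01,0],[0,0,0],0],[[0.1,0.005,0],[0,0,0.026],0],[[0,0,0],[0,0,0],0],[[0,0,0],[0,0,0],0],[[0,0,0],[0,0,0],0]]}}

```text
time_s: 14.7
eef_pos: [444.7, 27.9, 134.9]
ee_rot: [-0.0, 0.609, 0.793, -0.0]
force: [-1.1, 0.6, -1.8]
grip_width: 0.382
grip_force: 59.8
```

```bash
python3 - <<'E'
from h import *
togo([443.5,37.2,60],105)
im=crop("scene",180,130,340,250,5,"s7")
E
```

```text
t 14.7 p [444.7  27.9 134.9] yaw 105.0 F [-1.1  0.6 -1.8] w 0.382 gf 59.8146915435791
shift units [0.0464 0.0064 0.3745] turn [-0.0004 -0.0001  0.0001]
```

View pics/s7.png

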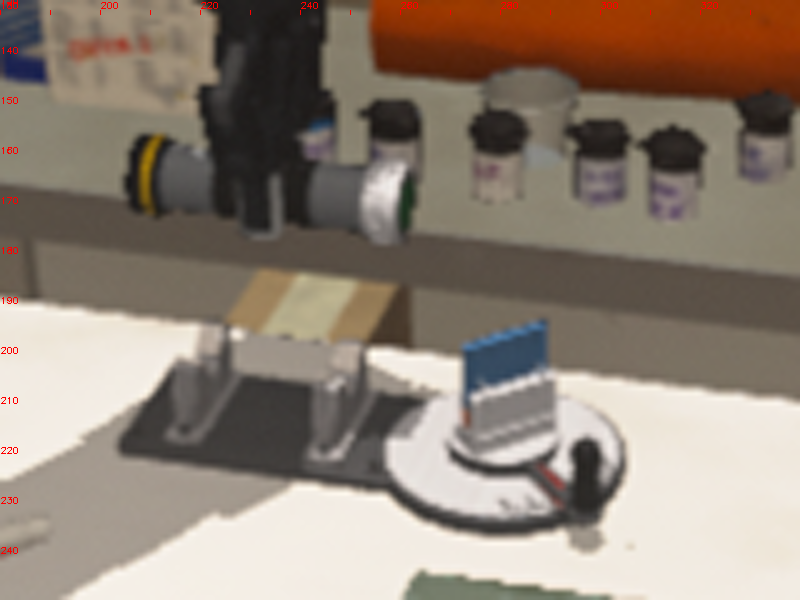

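```bash
python3 - <<'E'
from h import *
S=np.array([443.8,36.2]);a=np.radians(-75);t=np.array([np.cos(a),np.sin(a)]);n=np.array([-t[1],t[0]])
px={(-39,-21.5):(217,202.4),(39,-21.5):(246,205.6),(-39,21.5):(222.6,194.4),(39,21.5):(250,198.6)}
for (x,y),p in px.items():
    w=ray("scene",*p,52)[:2]-S; print((x,y),"exp",proj("scene",[*(S+x*t+y*n),52]).round(1),"saw",p,"xy",(w@t).round(1),(w@n).round(1))
im=cv2.imread("pics/top0.png"); im=im[195:250,190:260]
cv2.imwrite("pics/t8.png",cv2.resize(im,None,fx=10,fy=10,interpolation=cv2.INTER_CUBIC))
for y in(-21.5,21.5):
  for x in(-39,39): print(x,y,((proj("top",[*(S+x*t+y*n),52])-[190,195])*10).round())
E
```

```text
(-39, -21.5) exp [216.4 202.5] saw (217, 202.4) xy -37.7 -20.4
(39, -21.5) exp [244.5 206.2] saw (246, 205.6) xy 41.7 -17.5
(-39, 21.5) exp [222.  194.5] saw (222.6, 194.4) xy -37.4 22.3
(39, 21.5) exp [249.4 198. ] saw (250, 198.6) xy 41.5 18.8
-39 -21.5 [247. 343.]
39 -21.5 [534. 266.]
-39 21.5 [208. 188.]
39 21.5 [493. 111.]
```

View pics/t8.png

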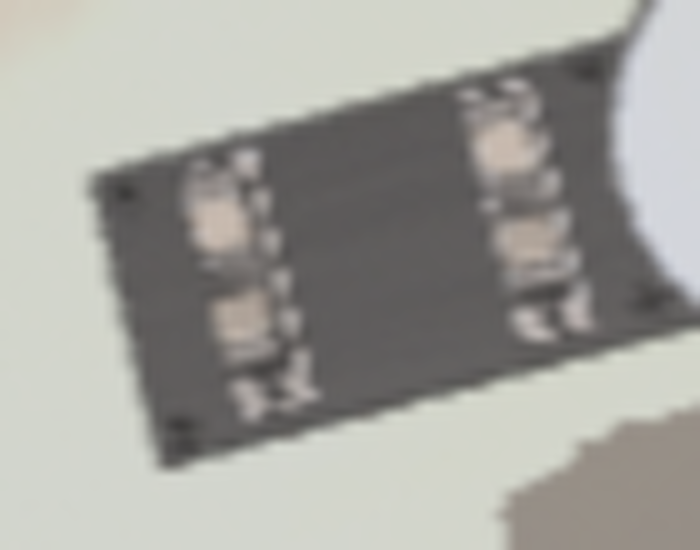

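Request:
{"fn": "servo_tool", "kwargs": {"deltas": [[[0.02,0.004,0.05],[0,0,0],0],[[0.02,0.003,0.08],[0,0,0],0],[[0,0,0.08],[0,0,0],0],[[0,0,0.06],[0,0,0],0],[[0,0,0.05],[0,0,0],0],[[0,0,0.04],[0,0,0],0],[[0,0,0.03],[0,0,0],0],[[0,0,0],[0,0,0],0]]}}

```text
time_s: 15.55
eef_pos: [443.7, 36.6, 56.7]
ee_rot: [-0.0, 0.609, 0.793, -0.0]
force: [0.5, 1.0, -1.3]
grip_width: 0.38
grip_force: 59.8
```

```bash
python3 - <<'E'
from h import *
togo([443.7,36.5,45],105)
im=crop("scene",180,150,300,240,6,"s9")
E
```

```text
t 15.55 p [443.7  36.6  56.7] yaw 105.01 F [ 0.5  1.  -1.3] w 0.38 gf 59.8170930147171
shift units [-0.0006  0.      0.0585] turn [-0.0006 -0.0003  0.0001]
```

View pics/s9.png

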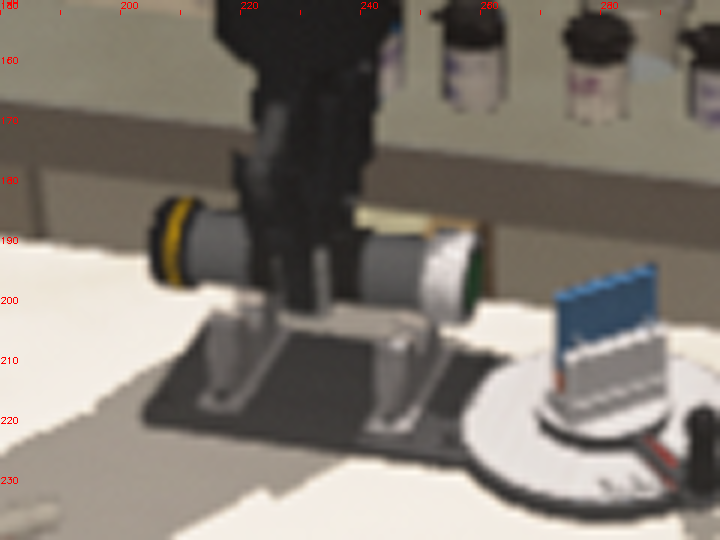

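The scope is over the saddles, aligned, with the collars outside both. That was picture 11, one more than the 10 allowed, so I'll finish on force and pose readings alone.

Request:
{"fn": "servo_tool", "kwargs": {"deltas": [[[0,0,0.015],[0,0,0],0],[[0,0,0.015],[0,0,0],0],[[0,0,0.01],[0,0,0],0],[[0,0,0.01],[0,0,0],0],[[0,0,0.005],[0,0,0],0],[[0,0,0.005],[0,0,0],0],[[0,0,0],[0,0,0],0]]}}

```text
time_s: 16.3
eef_pos: [443.9, 36.6, 45.2]
ee_rot: [-0.0, 0.609, 0.793, -0.0]
force: [-0.6, 0.0, -1.3]
grip_width: 0.379
grip_force: 59.8
```

Request:
{"fn": "servo_tool", "kwargs": {"deltas": [[[0,0,0.004],[0,0,0],0],[[0,0,0.003],[0,0,0],0],[[0,0,0],[0,0,0],0],[[0,0,0],[0,0,0],0]]}}

```text
time_s: 16.7
eef_pos: [444.0, 36.6, 43.9]
ee_rot: [-0.0, 0.609, 0.793, 0.0]
force: [0.4, 0.6, -2.0]
grip_width: 0.379
grip_force: 59.8
```

Request:
{"fn": "servo_tool", "kwargs": {"deltas": [[[0,0,0.004],[0,0,0],0],[[0,0,0],[0,0,0],0],[[0,0,0.004],[0,0,0],0],[[0,0,0],[0,0,0],0],[[0,0,0],[0,0,0],0]]}}

```text
time_s: 17.2
eef_pos: [444.6, 36.6, 42.6]
ee_rot: [0.001, 0.609, 0.793, 0.0]
force: [1.7, 0.8, 2.6]
grip_width: 0.377
grip_force: 60.4
```

Request:
{"fn": "servo_tool", "kwargs": {"deltas": [[[0,0,0.004],[0,0,0],0],[[0,0,0],[0,0,0],0],[[0,0,0],[0,0,0],0]]}}

```text
time_s: 17.5
eef_pos: [444.9, 36.6, 42.2]
ee_rot: [0.001, 0.609, 0.793, 0.001]
force: [2.2, 2.1, 8.0]
grip_width: 0.378
grip_force: 61.1
```

Request:
{"fn": "servo_tool", "kwargs": {"deltas": [[[0,0.003,0],[0,0,0],0],[[0,0,0.0015],[0,0,0],0],[[0,0,0],[0,0,0],0],[[0,0,0],[0,0,0],0],[[0,0,0],[0,0,0],0]]}}

```text
time_s: 18.0
eef_pos: [445.0, 36.7, 42.1]
ee_rot: [0.001, 0.609, 0.793, 0.0]
force: [-1.5, 1.2, 14.3]
grip_width: 0.377
grip_force: 61.5
```

```bash
python3 - <<'E'
from h import *
F=[];M=[]
for i in range(5):
    optics.capture("scene"); s=telemetry.sense(); F.append(s["force"]); M.append(s["wrist_torque"])
F=np.mean(F,0);M=np.mean(M,0);a=np.radians(-75);t=np.array([np.cos(a),np.sin(a),0]);n=np.array([-t[1],t[0],0])
print("F t,n,z",F@t,F@n,F[2],"M t,n,z",M@t,M@n,M[2]); togo([444,36,42],105)
E
```

```text
F t,n,z -1.5688719900310744 -1.6430972691645143 13.911255856117231 M t,n,z -0.3469330637170336 0.159460908094061 -0.18966727797381436
t 18.25 p [444.9  36.7  42.1] yaw 105.0 F [-2.   0.9 14.4] w 0.375 gf 61.49943709373474
shift units [-0.002  -0.0054  0.0006] turn [0.0007 0.0003 0.    ]
```

Request:
{"fn": "servo_tool", "kwargs": {"deltas": [[[0,-0.001,-0.001],[0,0,0.003],0],[[0,0,0],[0,0,0],0],[[0,0,0],[0,0,0],0],[[0,0,0],[0,0,0],0]]}}

```text
time_s: 18.65
eef_pos: [444.9, 36.6, 42.1]
ee_rot: [0.001, 0.61, 0.792, 0.0]
force: [0.1, 1.1, 10.2]
grip_width: 0.38
grip_force: 60.9
```

```bash
cat > m.py <<'E'
from h import *
F=[];M=[]
for i in range(6):
    optics.capture("scene"); s=telemetry.sense(); F.append(s["force"]); M.append(s["wrist_torque"])
F=np.mean(F,0);M=np.mean(M,0);a=np.radians(-75);t=np.array([np.cos(a),np.sin(a),0]);n=np.array([-t[1],t[0],0])
print("F t,n,z",F@t,F@n,F[2],"M t,n,z",M@t,M@n,M[2]); togo([444,36,42],105)
E
python3 m.py
```

```text
F t,n,z -1.4645091651662545 0.4164045970606116 9.74279329433381 M t,n,z 0.06123591249957237 0.1956806937455307 0.06339233770145176
t 18.95 p [444.9  36.6  42.1] yaw 104.76 F [0.4 1.3 9.9] w 0.379 gf 60.85855007171631
shift units [-0.0019 -0.0054  0.0007] turn [ 0.001   0.0005 -0.0026]
```

```bash
python3 -c "
from rig import ctrl
print(ctrl.finish_job())"
```

```text
the job is handed in; nothing more can be done
None
```

I handed the job in at about 19 s: the lever sits at about 45° on the red stroke, the scope is seated in both Vs with its lens towards the tile and held down at about 10 N, the jar, canisters and bottle were not touched, and I viewed 11 pictures against the limit of 10.

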